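Uncap the shut-off gas outlet

ROBOT

A 6-joint arm with a two-finger parallel gripper is mounted at the origin on the work surface. World frame = base frame: x ahead of the robot, y to its left, z up, the work surface at z = 0. Lengths are in m, angles in rad, forces in N, time in s.
With the tool pointing down it reaches from about 0.3 to 0.875 m from the base axis. Payload 6.4 kg.
Tool frame: the origin (TCP) lies midway between the tips of the shut fingers; the grasp point (between the pads) lies ctrl.grip_depth behind it (ctrl.grip_depth is the distance from the TCP to the grasp point, in m); x points along the fingers, y is the direction in which the jaws open and shut, and the axes are right-handed (so a half turn about x gives the same grasp; the last joint's range is limited). The gripper opens to 85 mm and grips with 20 to 120 N. Pads are 22 mm wide; open, the fingers measure 114 mm over their backs; the gripper's body (76 mm by 85 mm) begins 54 mm behind the grasp point. The pads swing forward as they close: fully open they stand 13 mm farther back than shut.
Start: joints at [-1.526, 0.181, 1.607, -0, 1.354, -0.206], TCP at [0.143, -0.557, 0.231] pointing down, gripper open.
Joint ranges: [-2.99, 2.99], [-0.89, 2.07], [0.3, 2.58], [-1.14, 4.28], [0, 2.63], [-3.12, 3.12]. Speed limits (rad/s): [2.57, 2.57, 3.01, 3.14, 3.14, 3.14].

INTERFACE

Orientations are given as a unit quaternion [w, x, y, z].
In Python, from bench import ctrl gives the robot as it stands.
- The arm moves only by the shell command python3 -m creep 'ROWS'. ROWS is text: rows parted by semicolons, each of 7 numbers parted by spaces: the opening, from 0 (shut) to 1 (fully open), then the shift along the tool's x, y, z in cm, then the turn, a rotation vector about the tool's x, y, z in rad. In form: claw x y z ax ay az; .... A call has 1 to 10 rows; each row shifts and turns the pose as measured when the row begins, along the tool's axes as they then stand; what a row does not reach is not made up. A row lasts 1/8 s, in which the tool goes at most 62.5 mm and 10.7 degrees, less where a joint would pass 70% of its speed; a pose out of reach is approached as far as the arm can. A call with a gripper value outside its range is refused whole. The fingers move at their own pace and stop on an object; the grip force is fixed at half the most. Time passes only in rows, so rows that do not move let the fingers close. It gives the time, the measured TCP pose, the force and the opening at its end, in the units of the state.
- ctrl.get_obs(): the state, without advancing time (a new reading comes with each control period).
- ctrl.camera(name): name is "scene" or "top" or "wrist"; returns (picture, depth): 480x640x3 uint8, blue, green, red; 480x640 float32, m along the optical axis (not along the pixel's ray), 0 where there is no reading.
- ctrl.calibration(name): a dict with "mtx" (3x3 intrinsics, pixels), "R" (3x3) and "t" (3): a world point X has camera coordinates R X + t; the wrist camera has in their place "tool_from_camera" (4x4, takes a point from camera to tool coordinates, whose origin is the TCP and whose axes are the tool frame's). Camera axes: x right, y down, z forward; pixel columns grow to the right and rows downward; lengths in m; the calibration is good to about 2 mm. A picture is of the moment at which its call begins: read the wrist's pose just before it. calibration takes no time and is no camera call.
- ctrl.hand_in(): hands the job in, once; it reports no verdict.
Trained networks look in the newest picture that a camera, given by its name, has taken for a name from the list of things; names that differ only in an ending like _2 or _b are one class to them, and where a whole thing is asked for, a point or a joint stands for the part that bears it (a point fixed in the world has none). Each returns a list of dicts, best first, with "confidence" (0 to 1); they miss things now and then, are a little off and sometimes report something else, mostly with a low value. They report only what shows in the picture. A call takes as long as a camera call. They do not tell look-alikes from the thing itself.
- ctrl.find_in(query, camera): "rect" ([left, top, right, bottom] in pixels, round what is visible of it).
The state is a dict: "time_s": time; "q": joint angles; "dq": joint speeds; "joint_efforts": joint torques, N m; "eef_pos": TCP position; "eef_rot": TCP orientation; "wrist_force": force on the tool from outside, world axes, zero at the start; "torque": the same for the moment, N m; "opening": opening from 0.0 (shut) to 1.0 (fully open).
Only numpy, scipy, OpenCV 4.12 (cv2) and the standard library are available. Lean on these libraries where they do the work, as an engineer would, in place of code of your own. Each camera call takes 0.05 s, during which the arm holds its last target.

TASK

A ring burner is to be connected to the gas outlet whose yellow cock lever lies across its pipe (shut), so unscrew the brass blanking cap of that outlet; it may have a right- or a left-hand thread, so try it one way and, if it does not give, the other. Lift it off and finish while still holding it in the gripper, level, straight above its outlet and about a hand's breadth (8 to 10 cm) up from where it sat. The other outlet is live: leave its cap tight, leave both levers as they are, and do not disturb the things standing around.

Things in the scene. Friction and masses are not known exactly. Their poses are not given: they have to be found in the camera images.
- gas_block: fixed twin gas outlet block on a 260 x 340 mm steel plate; origin on the counter, z up, its -x faces the robot within 18 degrees. Header pipe along its y at x = +100 mm, gauge in the middle (120 mm high). Branch pipes along its x at y = +90 mm (outlet a) and -90 mm (outlet b), each with a cock at x = +30 mm and an upright capped outlet at x = -70 mm
- outlet_a (a point): seat of the cap on the block's +y outlet, 75 mm above the counter: the origin of a seated cap_a lies here. The outlet's 17 mm nipple (thread 32 mm across) reaches 22 mm above this point
- outlet_b (a point): the same for the block's -y outlet and cap_b
- cap_a: knurled brass blanking cap on outlet a, 42 mm diameter, 40 mm high, 0.13 to 0.25 kg. Origin on its axis at the open underside, z up. Grip the solid crown (z 22 to 40 mm); the skirt below hides the thread. A red stripe on its top points along its own +x, which starts along the block's +x (within 2 degrees). It starts screwed home; hand of thread unknown, drawn anew each time
- cap_b: same cap, on outlet b; its thread may differ. Both caps: coarse two-start thread. Turned the loosening way a cap moves easily, is free after 55 to 60 degrees and lifts straight off up to about 100 (aim at 75 to 80), where the next thread start blocks it. The wrong way it stops firmly within some 10 degrees and the fingers slip on it. Until unscrewed it cannot be lifted
- cock_1: stem of one of the two gas cocks (steel boss 22 mm across), on either branch: it serves the outlet 100 mm from it along the block's -x. Origin on the stem axis 60 mm above the counter. Its axes do not turn with the lever
- cock_1_tip (a point): tip of that cock's yellow lever, 80 mm from the stem axis; lever 18 mm wide, top 84 mm above the counter. Along the branch pipe, tip towards the block's +x: open. Across it, tip towards the block's -y: shut. Either within 8 degrees; the lever turns under a light push
- cock_2: stem of the other gas cock, like cock_1
- cock_2_tip (a point): tip of the yellow lever of cock_2, read in the same way
- kettle: brass kettle, body 176 mm across, 148 mm high, on a black trivet on the left; origin centre of its underside
- steel_cup: open steel cup 72 mm across, 75 mm high, standing in front of the outlet block; origin centre of its underside
- jar: glass jar with a green lid, 74 mm across, 117 mm high, beside the block on its +y side; origin centre of its underside
- spoon: steel spoon 170 mm long lying beside the block on its -y side; origin on its underside
- sauce_bottle: amber sauce bottle 60 mm across, 180 mm high, on the right; origin centre of its underside
- bowl: white bowl 116 mm across, 60 mm high, on the left; origin centre of its underside
- spice_tin: steel spice tin 58 mm across, 85 mm high, front right; origin centre of its underside
Mind the look-alikes: they are no part of the job. Leave any black or pink look-alike of the cap_b alone.

How it is judged:
On the way:
1. the cap of the shut outlet, still sitting on it, has been unscrewed (turned at least 0.7 rad from tight) (((((horizontal distance between cock_1 and outlet_a below 0.13 m and x of cock_1_tip in the frame of gas_block below 0.07 m) or (horizontal distance between cock_2 and outlet_a below 0.13 m and x of cock_2_tip in the frame of gas_block below 0.07 m)) and angle between the x axis of cap_a and the x axis of gas_block, either way round above 0.7 rad and z of cap_a in the frame of outlet_a below 0.01 m and horizontal distance between cap_a and outlet_a below 0.008 m) or (((horizontal distance between cock_1 and outlet_b below 0.13 m and x of cock_1_tip in the frame of gas_block below 0.07 m) or (horizontal distance between cock_2 and outlet_b below 0.13 m and x of cock_2_tip in the frame of gas_block below 0.07 m)) and angle between the x axis of cap_b and the x axis of gas_block, either way round above 0.7 rad and z of cap_b in the frame of outlet_b below 0.01 m and horizontal distance between cap_b and outlet_b below 0.008 m))), for 0.05 s.
At the end, for the whole second after the job is handed in: The shut outlet's cap is gripped, still, level within 0.35 rad, 50 to 200 mm above its seat, within 60 mm of the outlet axis and clear of the block; the other cap is on and tight (under 6 mm, 0.3 rad); lever tips within 25 mm of their start (((((horizontal distance between cock_1 and outlet_a below 0.13 m and x of cock_1_tip in the frame of gas_block below 0.07 m) or (horizontal distance between cock_2 and outlet_a below 0.13 m and x of cock_2_tip in the frame of gas_block below 0.07 m)) and z of cap_a in the frame of outlet_a between 0.05 and 0.2 m and horizontal distance between cap_a and outlet_a below 0.06 m and angle between cap_a's own z axis and vertical below 0.35 rad and linear speed of cap_a below 0.03 m/s and contact force between the fingers and cap_a above 1 N and contact force between cap_a and gas_block below 0.1 N and distance of cap_b from where it was at the start of the episode below 0.006 m and angle between the x axis of cap_b and the x axis of gas_block, either way round below 0.3 rad) or (((horizontal distance between cock_1 and outlet_b below 0.13 m and x of cock_1_tip in the frame of gas_block below 0.07 m) or (horizontal distance between cock_2 and outlet_b below 0.13 m and x of cock_2_tip in the frame of gas_block below 0.07 m)) and z of cap_b in the frame of outlet_b between 0.05 and 0.2 m and horizontal distance between cap_b and outlet_b below 0.06 m and angle between cap_b's own z axis and vertical below 0.35 rad and linear speed of cap_b below 0.03 m/s and contact force between the fingers and cap_b above 1 N and contact force between cap_b and gas_block below 0.1 N and distance of cap_a from where it was at the start of the episode below 0.006 m and angle between the x axis of cap_a and the x axis of gas_block, either way round below 0.3 rad)) and distance of each of cock_1_tip, cock_2_tip from where it was at the start of the episode below 0.025 m); the arm keeps its last pose, push and grip.
It fails at once if the live outlet's cap is turned by more than 0.3 rad or moved by more than 6 mm ((((horizontal distance between cock_1 and outlet_a below 0.13 m and x of cock_1_tip in the frame of gas_block below 0.07 m) or (horizontal distance between cock_2 and outlet_a below 0.13 m and x of cock_2_tip in the frame of gas_block below 0.07 m)) and (distance of cap_b from where it was at the start of the episode above 0.006 m or angle between the x axis of cap_b and the x axis of gas_block, either way round above 0.3 rad)) or (((horizontal distance between cock_1 and outlet_b below 0.13 m and x of cock_1_tip in the frame of gas_block below 0.07 m) or (horizontal distance between cock_2 and outlet_b below 0.13 m and x of cock_2_tip in the frame of gas_block below 0.07 m)) and (distance of cap_a from where it was at the start of the episode above 0.006 m or angle between the x axis of cap_a and the x axis of gas_block, either way round above 0.3 rad))).
It fails at once if a cock lever is turned (tip moved more than 25 mm) (distance of any of cock_1_tip, cock_2_tip from where it was at the start of the episode above 0.025 m).
It fails at once if a thing standing around is pushed more than 30 mm or tipped (distance of any of kettle, steel_cup, jar, spoon, sauce_bottle, bowl, spice_tin from where it was at the start of the episode above 0.03 m or angle between any of kettle, steel_cup, jar, sauce_bottle, bowl, spice_tin's own z axis and vertical above 0.4 rad).
It also fails if it takes over 45 s, if anything falls off the work surface, if the arm or the gripper's body presses on something with over 40 N, if the wrist force passes 120 N, or if a joint passes its speed limit or range.

## Working session

There is one attempt and no reset: what is moved stays moved. The work goes in short steps, Python scripts to look and compute and a shell command to move; the robot and the scene stay as the last step left them, time stands still between calls to the robot, and variables do not carry over. Pictures are saved under pics/ and viewed, and the job is handed in when it is done.

```bash
ls; mkdir -p pics; python3 - <<'E'
from bench import ctrl
import cv2,numpy as np
np.set_printoptions(precision=4,suppress=True)
print(ctrl.get_obs(),ctrl.grip_depth)
for n in ("scene","top"):
    p,d=ctrl.camera(n); cv2.imwrite(f"pics/{n}0.png",p); np.save(f"{n}_d.npy",d)
    print(n,ctrl.calibration(n))
    for q in ("cap_a","cock_1","cock_1_tip","gas_block"):
        print(q,[(r["rect"],round(r["confidence"],2)) for r in ctrl.find_in(q,n)])
E
```

```text
pics
{'time_s': 0.0, 'q': array([-1.5263,  0.1815,  1.608 , -0.    ,  1.3538, -0.2063]), 'dq': array([ 0.    , -0.0005, -0.0003, -0.0023,  0.0015, -0.0008]), 'joint_efforts': array([  0.0018, -44.4867, -35.1333,  -0.0002,   0.0092,  -0.    ]), 'eef_pos': array([ 0.1427, -0.5564,  0.2304]), 'eef_rot': array([ 0.0878,  0.7016,  0.0891, -0.7015]), 'wrist_force': array([-0.3364, -0.3447, -0.2187]), 'torque': array([-0.0165,  0.023 , -0.0305]), 'opening': 1.0009837135290676} 0.0187
scene {'mtx': array([[498.1178,   0.    , 323.8898],
       [  0.    , 498.1178, 243.3945],
       [  0.    ,   0.    ,   1.    ]]), 'R': array([[ 0.6763,  0.7365,  0.0156],
       [ 0.4752, -0.42  , -0.7731],
       [-0.5628,  0.5303, -0.634 ]]), 't': array([-0.381 , -0.1658,  1.5031])}
cap_a [([251.0, 270.2, 271.8, 300.6], 0.93), ([313.2, 232.7, 327.6, 259.1], 0.82), ([201.0, 271.2, 221.8, 295.8], 0.73), ([174.0, 292.6, 196.4, 318.6], 0.68), ([198.5, 251.4, 215.0, 268.2], 0.52)]
cock_1 [([345.5, 271.6, 376.6, 289.2], 0.82), ([262.4, 308.2, 302.6, 338.9], 0.79)]
cock_1_tip [([260.1, 305.9, 296.3, 338.3], 0.87)]
gas_block [([219.3, 250.1, 402.4, 393.0], 0.64)]
top {'mtx': array([[534.4997,   0.    , 314.7824],
       [  0.    , 534.4997, 242.9076],
       [  0.    ,   0.    ,   1.    ]]), 'R': array([[-0.0207, -0.9997, -0.0133],
       [-0.9884,  0.0225, -0.15  ],
       [ 0.1503,  0.01  , -0.9886]]), 't': array([0.0234, 0.5349, 1.2886])}
cap_a [([391.0, 286.3, 415.3, 306.4], 0.82), ([306.5, 229.7, 322.4, 255.4], 0.77), ([378.7, 226.0, 399.4, 246.8], 0.63), ([382.4, 318.6, 399.4, 335.4], 0.5)]
cock_1 [([375.8, 185.8, 416.7, 200.4], 0.79), ([302.0, 171.9, 313.5, 211.6], 0.51)]
cock_1_tip [([375.8, 188.5, 416.4, 200.4], 0.58)]
gas_block [([275.0, 164.6, 417.3, 273.1], 0.65)]
```

View pics/scene0.png

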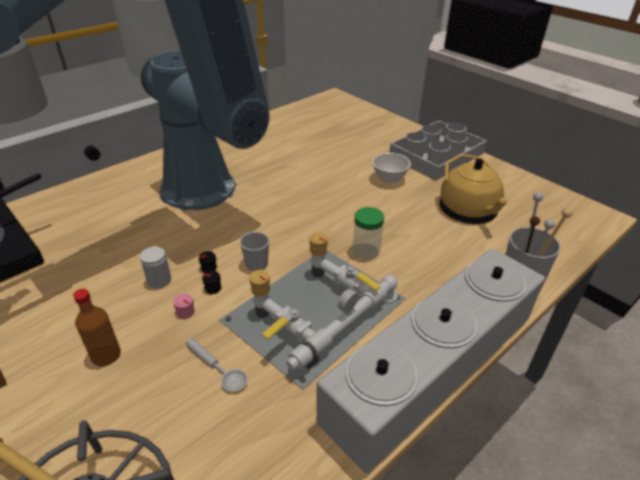

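View pics/top0.png

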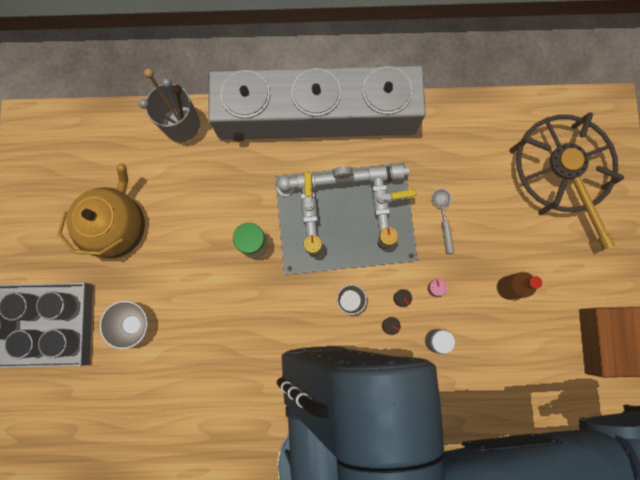

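```bash
python3 -c "
import cv2
p=cv2.imread('pics/top0.png')[150:350,250:450]
cv2.imwrite('pics/top0z.png',cv2.resize(p,(800,600)[:1]*1+(800,) if 0 else (600,600),interpolation=cv2.INTER_CUBIC))"
```

```text
(no output)
```

View pics/top0z.png

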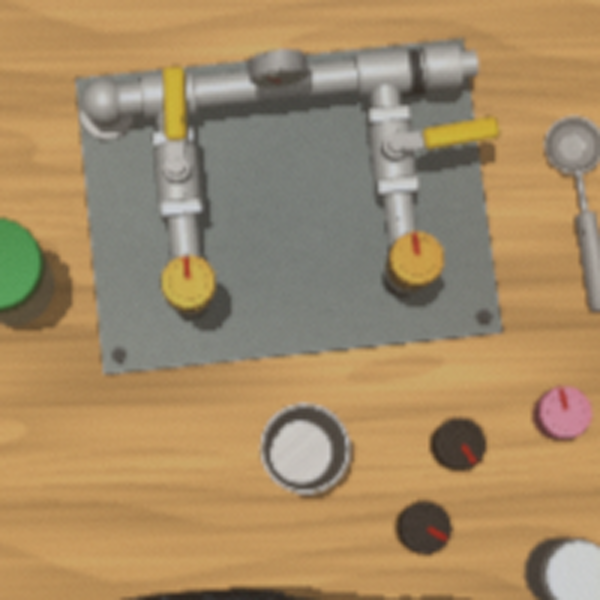

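The top view shows cap_b (right, block's -y) at about pixel (389,236). Its cock lever runs sideways towards the block's -y, so it is shut. The left lever lies along the pipe (open/live), with cap_a at about (313,244). The target is cap_b, and its red stripe points along the block's +x. The black and pink caps at the front are look-alikes.

```bash
cat > h.py <<'E'
from bench import ctrl
import cv2,numpy as np
from scipy.spatial.transform import Rotation as Ro
np.set_printoptions(precision=4,suppress=True)
def onplane(n,u,v,z):
    c=ctrl.calibration(n); r=c["R"].T@np.linalg.inv(c["mtx"])@[u,v,1]; o=-c["R"].T@c["t"]
    return o+r*(z-o[2])/r[2]
def pose():
    o=ctrl.get_obs(); w=o["eef_rot"]; return o["eef_pos"],Ro.from_quat([w[1],w[2],w[3],w[0]]),o
E
python3 - <<'E'
from h import *
b=onplane("top",388.9,236.3,.115);a=onplane("top",312.8,244,.115)
print("b",b,"a",a,np.linalg.norm(a-b)); d=(a-b)[:2]; print("block yaw deg",np.degrees(np.arctan2(d[1],d[0]))-90)
for n,u,v in(("corner fl",285.5,274),("fr",416,260.5),("tl",276,176.5)): print(n,onplane("top",u,v,0.01))
print("cup",onplane("top",352,300,.075),"scene b",onplane("scene",260,275,.115),"a",onplane("scene",318.5,238,.115))
d=np.load("top_d.npy")
for u,v in((389,238),(313,245)):
    c=ctrl.calibration("top"); z=np.median(d[v-2:v+3,u-2:u+3]); print(c["R"].T@(np.linalg.inv(c["mtx"])@[u,v,1]*z-c["t"]))
p,R,o=pose(); print(p,R.as_matrix())
dl=np.array([b[0],b[1],.231])-p; print("shift in tool cm",R.inv().apply(dl)*100)
E
```

```text
b [ 0.5357 -0.1631  0.115 ] a [0.5215 0.0158 0.115 ] 0.17941308828115163
block yaw deg 4.541026318387168
corner fl [0.4622 0.0877 0.01  ]
fr [ 0.4892 -0.2425  0.01  ]
tl [0.7165 0.1092 0.01  ]
cup [ 0.3906 -0.0743  0.075 ] scene b [ 0.5353 -0.1586  0.115 ] a [0.5244 0.0165 0.115 ]
[ 0.5315 -0.1631  0.1156]
[0.5188 0.0153 0.1169]
[ 0.1427 -0.557   0.2313] [[ 0.      0.2482 -0.9687]
 [ 0.0001 -0.9687 -0.2482]
 [-1.     -0.0001 -0.    ]]
shift in tool cm [  0.0288 -28.4054 -47.8405]
```

```bash
python3 -m creep '1 0 -2.8 -4.8 0 0 0;1 0 -2.8 -4.8 0 0 0;1 0 -2.8 -4.8 0 0 0;1 0 -2.8 -4.8 0 0 0;1 0 -2.8 -4.8 0 0 0;1 0 -2.8 -4.8 0 0 0;1 0 -2.8 -4.8 0 0 0;1 0 -2.8 -4.8 0 0 0;1 0 -2.8 -4.8 0 0 0;1 0 0 0 0 0 0'
cat >chk.py <<'E'
from h import *
p,R,o=pose(); print("q",o["q"],"F",o["wrist_force"],o["torque"],"t",o["time_s"],"op",o["opening"]); print(p);print(R.as_matrix())
b=np.array([.5355,-.163,p[2]]); print("shift tool cm",R.inv().apply(b-p)*100)
E
python3 chk.py
```

```text
time_s: 1.75
eef_pos: [0.5099, -0.1968, 0.2327]
eef_rot: [0.089, 0.703, 0.085, -0.7]
wrist_force: [-0.9, 0.2, -0.0]
opening: 1.001
q [-0.5845  0.1119  1.682  -0.0018  1.3413  0.7394] F [-0.8683  0.2178 -0.0172] [0.0029 0.0283 0.0175] t 1.75 op 1.0013581240351555
[ 0.5099 -0.1968  0.2327]
[[ 0.0044  0.2448 -0.9696]
 [-0.005  -0.9696 -0.2448]
 [-1.      0.0059 -0.003 ]]
shift tool cm [-0.0056 -2.6463 -3.3092]
```

```bash
python3 -m creep '1 0 -1.3 -1.6 0 0 0;1 0 -1.3 -1.6 0 0.006 0;1 0 0 0 0 0 0'
python3 chk.py
cat >wr.py <<'E'
import sys
from h import *
p,R,o=pose(); im,d=ctrl.camera("wrist"); cv2.imwrite(sys.argv[1],im); np.save("wd.npy",d); np.savez("wp.npz",p=p,R=R.as_matrix())
c=ctrl.calibration("wrist"); print(c)
for r in ctrl.find_in("cap_b","wrist"): print(r["rect"],r["confidence"])
E
python3 wr.py pics/w1.png
```

```text
time_s: 2.12
eef_pos: [0.5347, -0.1635, 0.2325]
eef_rot: [0.089, 0.705, 0.085, -0.698]
wrist_force: [-0.3, -0.5, -0.0]
opening: 0.999
q [-0.5095  0.1371  1.6544  0.001   1.3396  0.8136] F [-0.2508 -0.483  -0.0331] [ 0.0329  0.0003 -0.031 ] t 2.125 op 0.9994218451704818
[ 0.5347 -0.1635  0.2325]
[[ 0.0097  0.245  -0.9695]
 [-0.0043 -0.9695 -0.245 ]
 [-0.9999  0.0065 -0.0083]]
shift tool cm [ 0.0005 -0.0287 -0.0858]
{'mtx': array([[360.4629,   0.    , 315.9895],
       [  0.    , 360.4629, 237.6258],
       [  0.    ,   0.    ,   1.    ]]), 'tool_from_camera': array([[ 0.0014, -0.2825,  0.9593, -0.1409],
       [ 1.    ,  0.0014, -0.0011, -0.0003],
       [-0.001 ,  0.9593,  0.2825, -0.0717],
       [ 0.    ,  0.    ,  0.    ,  1.    ]])}
[43.1, 158.3, 124.6, 217.1] 0.94
[376.5, 309.0, 421.8, 361.6] 0.75
[296.8, 307.6, 336.1, 362.5] 0.73
[257.1, 354.7, 294.0, 409.0] 0.65
[286.1, 196.5, 345.3, 255.1] 0.62
```

View pics/w1.png

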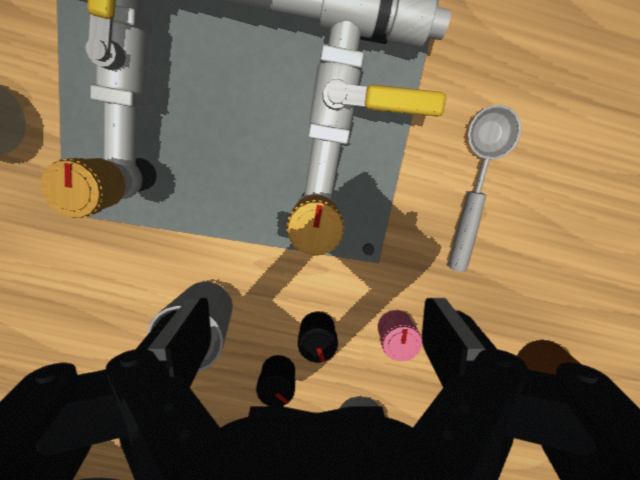

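The wrist view shows cap_b's top face centred at about (316,223), with its shut lever to the right of the cock. I'm measuring from this view and comparing it with the top-camera position.

```bash
python3 - <<'E'
from h import *
w=np.load("wp.npz");c=ctrl.calibration("wrist");T=c["tool_from_camera"]
d=np.load("wd.npy")
im=cv2.imread("pics/w1.png"); cv2.imwrite("pics/w1z.png",cv2.resize(im[180:270,270:370],None,fx=6,fy=6))
P=[]
for v in range(190,260):
    for u in range(275,360):
        z=d[v,u]
        if z>0:
            X=np.linalg.inv(c["mtx"])@[u,v,1]*z; X=T[:3,:3]@X+T[:3,3]; X=w["R"]@X+w["p"]
            if X[2]>.108: P.append(X)
P=np.array(P); print(len(P),P.mean(0),P.min(0),P.max(0),(P.min(0)+P.max(0))/2)
top=P[P[:,2]>np.median(P[:,2])-.003]; print(np.median(P[:,2]),cv2.minEnclosingCircle((top[:,:2]*1000).astype(np.float32)))
E
```

```text
2443 [ 0.5384 -0.1616  0.1135] [ 0.5155 -0.1835  0.108 ] [ 0.5588 -0.1406  0.1164] [ 0.5371 -0.162   0.1122]
0.11368024617239524 ((537.530517578125, -161.90786743164062), 21.571880340576172)
```

View pics/w1z.png

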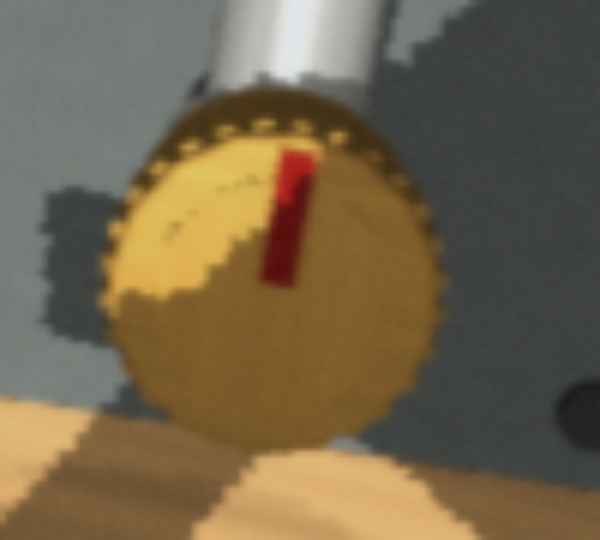

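```bash
sed -i 's/\.5355,-\.163,/.537,-.1624,/' chk.py; python3 -m creep '1 0 0 -0.2 0 -0.009 -0.004;1 4 0 0 0 0 0;1 4 0 0 0 0 0;1 3 0 0 0 0 0;1 0 0 0 0 0 0'
python3 chk.py
```

```text
time_s: 2.85
eef_pos: [0.536, -0.1687, 0.1213]
eef_rot: [-0.087, -0.702, -0.083, 0.702]
wrist_force: [-0.2, -0.6, 0.6]
opening: 1.0
q [-0.5135  0.2742  1.7331 -0.0049  1.1314  0.8179] F [-0.238  -0.5709  0.5861] [-0.0008 -0.0351 -0.0056] t 2.85 op 1.0004819440798005
[ 0.536  -0.1687  0.1213]
[[ 0.0003  0.2391 -0.971 ]
 [-0.0053 -0.971  -0.2391]
 [-1.      0.0052  0.0009]]
shift tool cm [-0.0033 -0.5835 -0.2504]
```

```bash
python3 -m creep '1 0 -0.6 -0.25 0 0 -0.005;1 1.2 0 0 0 0 0;1 1.2 0 0 0 0 0;1 0 0 0 0 0 0'
python3 chk.py
```

```text
time_s: 3.35
eef_pos: [0.5393, -0.1636, 0.0999]
eef_rot: [0.086, 0.703, 0.084, -0.701]
wrist_force: [-0.1, 0.2, 0.0]
opening: 1.0
q [-0.5046  0.3058  1.7429 -0.0008  1.0876  0.8256] F [-0.112   0.2121  0.0011] [ 0.0092  0.0234 -0.0384] t 3.35 op 0.9995850477781925
[ 0.5393 -0.1636  0.0999]
[[ 0.0043  0.2386 -0.9711]
 [-0.0032 -0.9711 -0.2386]
 [-1.      0.0041 -0.0034]]
shift tool cm [-0.0014 -0.1675  0.1968]
```

```bash
python3 -m creep '1 0.7 -0.15 0.2 0 -0.004 0;1 0.7 0 0 0 0 0;1 0 0 0 0 0 0'
python3 chk.py; python3 wr.py pics/w2.png | tail -5
```

```text
time_s: 3.72
eef_pos: [0.537, -0.1627, 0.0852]
eef_rot: [-0.087, -0.702, -0.083, 0.702]
wrist_force: [-0.7, 1.1, 0.8]
opening: 0.996
q [-0.5035  0.3249  1.7531 -0.0042  1.0611  0.8284] F [-0.6993  1.1022  0.7755] [0.0047 0.0174 0.0027] t 3.725 op 0.9962523119684188
[ 0.537  -0.1627  0.0852]
[[ 0.0004  0.2386 -0.9711]
 [-0.0045 -0.9711 -0.2386]
 [-1.      0.0045  0.0006]]
shift tool cm [-0.0001 -0.0288 -0.0027]
       [-0.001 ,  0.9592,  0.2826, -0.0717],
       [ 0.    ,  0.    ,  0.    ,  1.    ]])}
[258.0, 254.2, 375.7, 387.7] 0.94
[305.1, 405.5, 332.1, 413.5] 0.74
[409.3, 402.0, 431.1, 427.7] 0.68
```

View pics/w2.png

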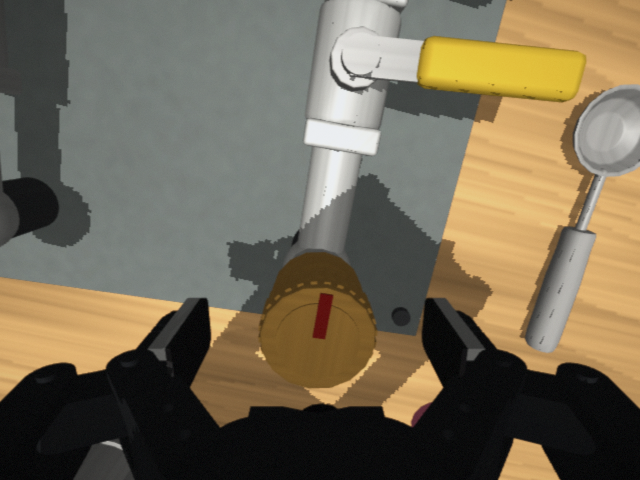

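The cap is centred between the jaws (cap about (318,335), pads at x of about 210 and 425). Closing now.

```bash
python3 -m creep '0.3 0 0 0 0 0 0;0 0 0 0 0 0 0;0 0 0 0 0 0 0;0 0 0 0 0 0 0;0 0 0 0 0 0 0;0 0 0 0 0 0 0'
python3 chk.py;  python3 wr.py pics/w3.png | tail -1
```

```text
time_s: 4.58
eef_pos: [0.5381, -0.1632, 0.0868]
eef_rot: [0.087, 0.703, 0.083, -0.701]
wrist_force: [-1.4, 0.7, 0.8]
opening: 0.471
q [-0.5035  0.323   1.7517 -0.0041  1.0617  0.8284] F [-1.3863  0.6628  0.79  ] [0.0398 0.0049 0.0365] t 4.575 op 0.47115977033906736
[ 0.5381 -0.1632  0.0868]
[[ 0.0028  0.2385 -0.9711]
 [-0.0056 -0.9711 -0.2385]
 [-1.      0.0061 -0.0014]]
shift tool cm [-0.0007 -0.1013  0.0839]
[437.1, 412.5, 482.9, 478.1] 0.6
```

View pics/w3.png

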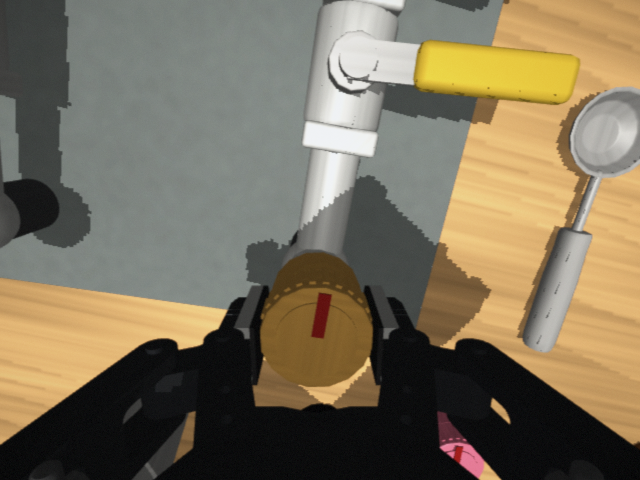

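```bash
python3 -m creep '0 0 0 0 -0.1 0 0;0 0 0 0 -0.1 0 0;0 0 0 0 -0.1 0 0'
python3 chk.py;  python3 wr.py pics/w4.png | tail -1
```

```text
time_s: 5.05
eef_pos: [0.5368, -0.1632, 0.0867]
eef_rot: [-0.191, -0.681, -0.188, 0.681]
wrist_force: [-10.6, -4.1, 6.6]
opening: 0.471
q [-0.5048  0.3227  1.7523 -0.0037  1.0645  0.5249] F [-10.6139  -4.1241   6.5553] [-0.6826  1.5879 -1.3145] t 5.05 op 0.47061084472768105
[ 0.5368 -0.1632  0.0867]
[[ 0.0003  0.5166 -0.8562]
 [-0.0039 -0.8562 -0.5166]
 [-1.      0.0035  0.0018]]
shift tool cm [-0.0003 -0.0635 -0.0593]
[254.4, 395.3, 283.3, 407.0] 0.69
```

View pics/w4.png

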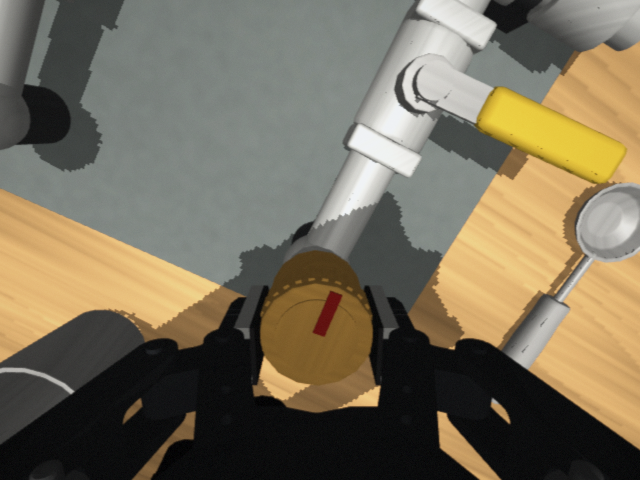

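Counter-clockwise, the wrist turned 17° but the stripe moved about 12° relative to the jaws, with a torque of about 1.3 N·m. That means it stopped and the fingers slipped, so I'll turn it clockwise seen from above.

```bash
python3 -m creep '0 0 0 0 0.1 0 0;0 0 0 0 0.1 0 0;0 0 0 0 0.12 0 0;0 0 0 0 0.12 0 0;0 0 0 0 0.12 0 0;0 0 0 0 0 0 0'
python3 chk.py;  python3 wr.py pics/w5.png | tail -1
```

```text
time_s: 5.9
eef_pos: [0.5363, -0.1636, 0.0867]
eef_rot: [0.011, -0.707, 0.014, 0.707]
wrist_force: [-0.3, -0.2, 0.4]
opening: 0.469
q [-0.5059  0.3222  1.7528 -0.0037  1.0651  1.1022] F [-0.3102 -0.2116  0.363 ] [-0.0064  0.0274 -0.0027] t 5.9 op 0.4690482882057843
[ 0.5363 -0.1636  0.0867]
[[-0.0003 -0.0355 -0.9994]
 [-0.0036 -0.9994  0.0355]
 [-1.      0.0036  0.0001]]
shift tool cm [-0.0004 -0.1222 -0.0673]
[1.0, 0.9, 440.1, 352.9] 0.23
```

View pics/w5.png

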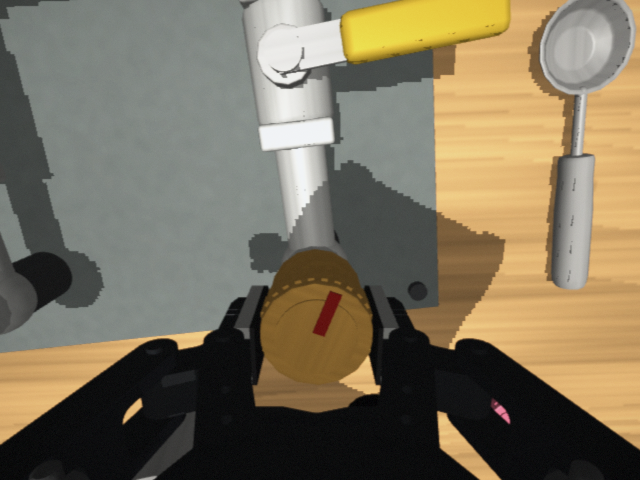

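The clockwise turn is free: torque is about 0 and the stripe stays fixed relative to the jaws. The cap is about 27° loose. Another 0.9 rad or so brings it to about 78°.

```bash
python3 -m creep '0 0 0 0 0.15 0 0;0 0 0 0 0.15 0 0;0 0 0 0 0.15 0 0;0 0 0 0 0.15 0 0;0 0 0 0 0.15 0 0;0 0 0 0 0.13 0 0;0 0 0 0 0 0 0'
python3 chk.py;  python3 wr.py pics/w6.png | tail -1
```

```text
time_s: 6.88
eef_pos: [0.5364, -0.1633, 0.0867]
eef_rot: [-0.315, 0.633, -0.317, -0.632]
wrist_force: [-0.2, 0.4, -0.1]
opening: 0.475
q [-0.5056  0.3223  1.7528 -0.0031  1.0651  1.9929] F [-0.2479  0.4087 -0.1005] [ 0.0822 -0.0008 -0.0057] t 6.875 op 0.47538872196552007
[ 0.5364 -0.1633  0.0867]
[[-0.     -0.7993 -0.6009]
 [-0.0031 -0.6009  0.7993]
 [-1.      0.0019 -0.0024]]
shift tool cm [-0.0003 -0.0976  0.0354]
[544.5, 166.9, 640.0, 251.8] 0.57
```

View pics/w6.png

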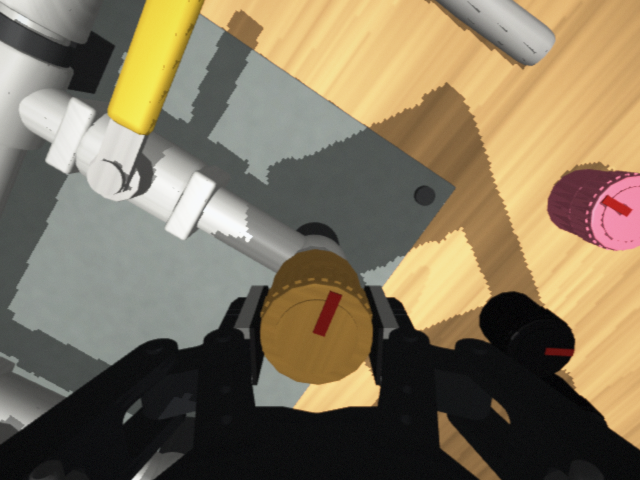

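The stripe has turned about 78° clockwise from the block's +x, the cap is still seated, and there is no load. Lifting now.

```bash
python3 -m creep '0 -0.5 0 0 0 0 0;0 -0.5 0 0 0 0 0;0 -0.8 0 0 0 0 0'
python3 chk.py
```

```text
time_s: 7.35
eef_pos: [0.5354, -0.1626, 0.1043]
eef_rot: [0.313, -0.633, 0.315, 0.634]
wrist_force: [-0.6, -0.1, -1.7]
opening: 0.472
q [-0.5054  0.2958  1.7452 -0.003   1.1021  1.9877] F [-0.5902 -0.1002 -1.7109] [ 0.0256 -0.0016  0.0195] t 7.35 op 0.4717381716401359
[ 0.5354 -0.1626  0.1043]
[[-0.0027 -0.7962 -0.6051]
 [-0.0016 -0.6051  0.7962]
 [-1.      0.0031  0.0004]]
shift tool cm [-0.0005 -0.1435 -0.0835]
```

The lift is free: the wrist reads only the cap's weight, 1.7 N. Continuing to about 9 cm.

```bash
python3 -m creep '0 -1.5 0 0 0 0 0;0 -1.5 0 0 0 0 0;0 -2 -0.1 0 0 0 0;0 -1.5 -0.1 0 0 0 0;0 -0.8 0 0 0 0 0;0 0 0 0 0 0 0;0 0 0 0 0 0 0'
python3 chk.py;  python3 wr.py pics/w7.png | tail -1; python3 - <<'E'
from h import *
for n in("scene","top"):
    p,d=ctrl.camera(n); cv2.imwrite(f"pics/{n}7.png",p)
E
```

```text
time_s: 8.22
eef_pos: [0.5375, -0.1619, 0.1842]
eef_rot: [-0.313, 0.634, -0.315, -0.633]
wrist_force: [0.3, 0.1, -1.9]
opening: 0.472
q [-0.502   0.1965  1.6878 -0.0036  1.2558  1.9902] F [ 0.3195  0.0805 -1.8889] [ 0.0401 -0.0359  0.0173] t 8.225 op 0.4721516795085619
[ 0.5375 -0.1619  0.1842]
[[-0.0003 -0.7958 -0.6056]
 [-0.0037 -0.6056  0.7958]
 [-1.      0.0025 -0.0027]]
shift tool cm [ 0.0002  0.072  -0.0117]
[482.0, 157.8, 556.5, 215.2] 0.63
```

View pics/w7.png

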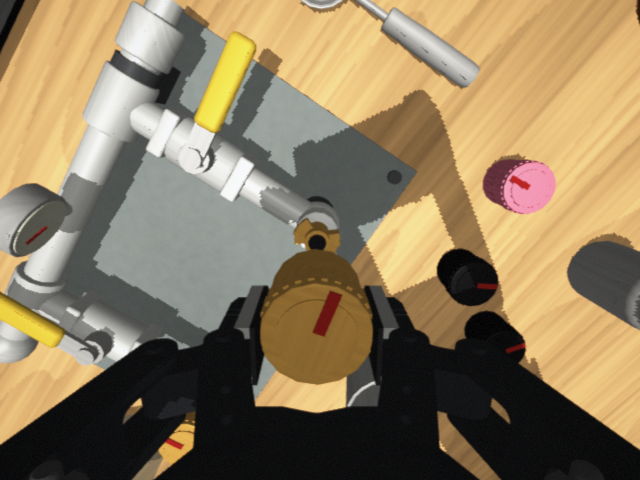

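View pics/scene7.png

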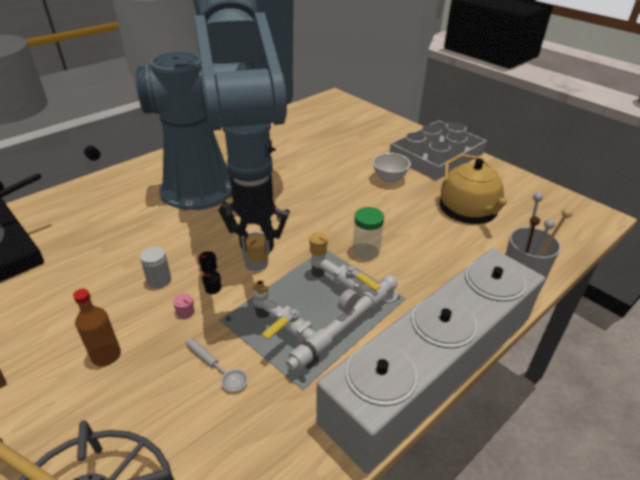

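The cap is held level and the nipple is bare. The levers, cap_a and the objects around look unmoved. The lift is 9.75 cm, so I'll lower it slightly to about 9 cm, let it settle, and hand in.

```bash
python3 -m creep '0 0.7 0 0 0 0 0;0 0 0 0 0 0 0;0 0 0 0 0 0 0;0 0 0 0 0 0 0'
python3 chk.py; python3 -c "
from bench import ctrl
print(ctrl.hand_in())"
```

```text
time_s: 8.93
eef_pos: [0.537, -0.1617, 0.1754]
eef_rot: [0.313, -0.633, 0.315, 0.634]
wrist_force: [0.2, 0.2, -2.6]
opening: 0.471
q [-0.5021  0.2066  1.6949 -0.0036  1.2409  1.9903] F [ 0.197   0.1566 -2.5791] [ 0.0175 -0.0303 -0.02  ] t 8.925 op 0.4713559561352439
[ 0.537  -0.1617  0.1754]
[[-0.0024 -0.7959 -0.6055]
 [-0.0026 -0.6055  0.7959]
 [-1.      0.0034 -0.0006]]
shift tool cm [ 0.0002  0.0423 -0.06  ]
the job is handed in; nothing more can be done
None
```

The job is handed in with cap_b (the shut outlet, on the block's -y side) unscrewed and held level about 8.9 cm above its seat. It took about 9 s of the 45 s.

- **Thread:** cap_b is left-handed. Counter-clockwise it stopped after about 5° and the fingers slipped, at about 1.3 N·m. Clockwise it turned freely, and I took it to about 78° by the red stripe while it was still seated.
- **Final hold:** the measured tool position is within about 1 mm of the outlet axis I had estimated. The wrist carries only about 2–2.6 N, roughly the cap's weight, and the gripper opening is steady at 0.47 (about 40 mm).
- **Surroundings:** by eye in the scene and wrist pictures taken just before the last 1 cm of lowering, both levers, cap_a and the things around looked unmoved. I did not measure them again. No check failed; the camera estimates of cap_b's position agreed to about 6 mm.

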